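# Unpin and open the sample case

## Robot

A 6-joint arm with a two-finger parallel gripper is mounted at the origin on the work surface. World frame = base frame: x ahead of the robot, y to its left, z up, the work surface at z = 0. Lengths are in mm, angles in rad, forces in N, time in s.
With the tool pointing down it reaches from about 275 to 825 mm from the base axis. Payload 5.2 kg.
Tool frame: the origin (TCP) lies at the very end of the fingers, on their centre line; the grasp point (between the pads) lies 19 mm behind it; z points along the fingers, y is the line along which they close (so a half turn about z gives the same grasp; the last joint's range is limited). The gripper opens to 93 mm and grips with 3 to 60 N. Pads are 15 mm wide; open, the fingers measure 128 mm over their backs; the gripper's body (75 mm by 188 mm) begins 65 mm behind the grasp point.
Start: joints at [-1.401, 0.259, 1.535, -0, 1.348, -0.203], TCP at [200.344, -512.218, 195.953] pointing down, gripper open.
Joint ranges: [-3.14, 3.14], [-0.91, 2.08], [0.19, 2.58], [-1.22, 4.36], [0.22, 2.71], [-3.12, 3.12]. Speed limits (rad/s): [2.57, 2.57, 3.14, 3.14, 3.14, 3.14].

## Interface

Orientations are given as [roll, pitch, yaw] about the fixed x, y, z axes, in that order (R = Rz(yaw) Ry(pitch) Rx(roll)).
In Python, from bench import robot gives the robot as it stands. The module is installed in compiled form; this text tells all that it offers. Calls block until the motion is done:
- robot.move_ptp(position, orientation): joint-space move of the TCP to a pose.
- robot.move_linear(position, ori=None, speed=150, f_stop=None): straight line of the TCP; ori=None keeps the orientation; speed is the mean speed in mm/s. With f_stop (N) it stops when the force on the tool has changed by that much, and returns True; else False.
- robot.move_j(angles): joint-space move.
- robot.move_gripper(opening): opening from 0.0 (shut) to 1.0 (fully open); the grip force is fixed at half the most; returns when the fingers have stopped.
- robot.sleep(seconds).
- robot.inverse_kinematics(position, orientation): joint angles nearest the present ones, or None.
- robot.get_image(name): name is "scene" or "side" or "wrist"; returns a dict with "img" (384x512x3 uint8, blue, green, red), "fovy" (degrees; the focal length in pixels is half the picture's height over the tangent of half this angle, whatever the lens; pixels are square), "cx", "cy" (the principal point, pixels), "eye" and "orientation" of the camera in the world. Camera axes: x right, y down, z forward; pixel columns grow to the right and rows downward; lengths in mm; the calibration is good to about 2 mm. A picture is of the moment at which its call begins. There is no depth.
A pose or a line that the arm cannot do raises robot.MotionError and nothing moves.
- robot.hand_in(): hands the job in; it is judged then, once.
Readings, each from a call of its own:
- robot.current_t(): time.
- robot.current_qpos(): joint angles.
- robot.current_joint_vel(): joint speeds.
- robot.current_joint_efforts(): joint torques, N m.
- robot.current_tcp_pos(): TCP position.
- robot.current_eef_rot(): TCP orientation.
- robot.current_contact_force(): force on the tool from outside, world axes, zero at the start.
- robot.current_ft_torque(): the same for the moment, N m.
- robot.current_gripper_width(): opening from 0.0 (shut) to 1.0 (fully open).
- robot.current_finger_force(): force on a finger pad.
Only numpy, scipy, OpenCV 4.12 (cv2) and the standard library are available. Lean on these libraries where they do the work, as an engineer would, in place of code of your own. Each camera call takes 0.05 s, during which the arm holds its last target. There are 200 camera calls.

## Task

Open the larger aluminium sample case: pull its retaining pin sideways out of the hasp staple and put the pin in the white tray, leaving the lid in place meanwhile. Then lift the lid straight off and set it down flat, right way up, in the middle of the grey rubber mat.

Things in the scene. Friction and masses are not known exactly. Their poses are not given: they have to be found in the camera images.
- pin: Pin: upright black grip 16 (x) x 26 (y) x 42 mm high, 8 mm steel shank leaving it low along -y, tip 68 mm from origin. Origin: centre of grip's underside, z up. 0.07 kg. Starts flat on the hasp plate, 94 mm above the bench, shank under a fixed staple (18 mm opening, top 24 mm above origin); lid panel beside is 2 mm higher than origin. Free when drawn 25 mm along +y. Grip across x, 28 mm up.
- lid: Lid, loose, no hinge, 0.4 kg, on the fixed case (150 x 180 x 90 mm high). Panel 154 (x) x 184 (y) mm; slotted hasp plate juts 50 mm to -x round the staple; frame 6 mm deep beneath. Origin: panel centre, underside of frame; z up; starts 84 mm above bench. Black bar handle 14 (x) x 100 (y) x 14 mm, centre 47 mm above origin, 28 mm free below: grip from above across x. Lift 40 mm to clear staple.
- tray: White shallow plastic tray, fixed, 200 mm (its x) by 160 mm (its y), 22 mm high, walls and floor 5 mm. Origin: centre of its underside on the bench. It lies to the left or right of the case.
- mat: Plain grey rubber mat, fixed on the bench, 240 x 240 mm and 4 mm thick. Origin: centre of its underside. It lies on the other side of the case from the tray.
Things that resemble listed ones, but are neither listed nor needed, are in the scene too. Of the things shaped like the pin, the black one is meant.

How it is judged (in metres and radians):
On the way:
1. the pin is in the tray while the lid is still in place on the case (x of pin in the frame of tray between -0.095 and 0.095 m and y of pin in the frame of tray between -0.075 and 0.075 m and z of pin in the frame of tray below 0.035 m and distance of lid from where it was at the start of the episode below 0.03 m and contact force between the fingers and pin below 0.1 N), for 0.2 s.
At the end, for the whole second after the job is handed in: The pin lies in the tray (its origin inside the walls and less than 35 mm above the tray's underside). The lid lies on the mat right way up within 0.15 rad of level, its origin within 60 mm of the mat's centre in plan and less than 12 mm above the mat's surface. Both are at rest (x of pin in the frame of tray between -0.095 and 0.095 m and y of pin in the frame of tray between -0.075 and 0.075 m and z of pin in the frame of tray below 0.035 m and horizontal distance between lid and mat below 0.06 m and angle between lid's own z axis and vertical below 0.15 rad and z of lid in the frame of mat below 0.016 m and linear speed of each of lid, pin below 0.02 m/s); the robot touches nothing.
It also fails if it takes over 64 s, if anything falls off the work surface, if the arm or the gripper's body presses on something with over 40 N, if the wrist force passes 120 N, or if a joint passes its speed limit or range.

## Working session

There is one attempt and no reset: what is moved stays moved. The work goes in short steps, each a Python script; the robot and the scene stay as the last script left them, time stands still between calls to the robot, and variables do not carry over. Pictures are saved under pics/ and viewed, at most 10 in all, crops included, and the job is handed in when it is done.

```bash
mkdir -p pics; cat > h.py <<'E'
import numpy as np, cv2, pickle
from scipy.spatial.transform import Rotation as R
def cam(d):
    o=np.array(d["orientation"],float)
    M=o if o.shape==(3,3) else R.from_euler('xyz',o).as_matrix()
    f=d["img"].shape[0]/2/np.tan(np.radians(d["fovy"])/2)
    return np.array(d["eye"],float),M,f,d["cx"],d["cy"]
def ray(d,u,v):
    e,M,f,cx,cy=cam(d); r=M@np.array([(u-cx)/f,(v-cy)/f,1]); return e,r
def plane(d,u,v,z):
    e,r=ray(d,u,v); return e+r*(z-e[2])/r[2]
def proj(d,p):
    e,M,f,cx,cy=cam(d); c=M.T@(np.array(p)-e); return np.array([cx+f*c[0]/c[2],cy+f*c[1]/c[2]])
def load(n): return pickle.load(open(f'pics/{n}.pkl','rb'))
def snap(robot,cam_,n):
    d=robot.get_image(cam_); pickle.dump({k:d[k] for k in d},open(f'pics/{n}.pkl','wb')); cv2.imwrite(f'pics/{n}.png',d["img"]); return d
E
python3 - <<'E'
from bench import robot
from h import *
for c in("scene","side"):
    d=snap(robot,c,c+"0"); print(c,{k:d[k] for k in d if k!="img"})
a=cv2.hconcat([load("scene0")["img"],load("side0")["img"]])
print(robot.current_t(),robot.current_eef_rot())
E
```

```text
scene {'fovy': 49.03369726584692, 'cx': 252.1046200345031, 'cy': 192.94922309142675, 'eye': array([1092.97082906, -333.21171395, 1053.23779015]), 'orientation': array([-2.52434957, -0.00437747,  1.03965383])}
side {'fovy': 56.269325534661164, 'cx': 253.63830290135974, 'cy': 195.17138934893157, 'eye': array([ 447.48488113, -806.78254449,  619.14579998]), 'orientation': array([-2.15166683, -0.00958129, -0.08184174])}
0.1 [-3.13999226e+00 -3.12797103e-04  3.72772361e-01]
```

View pics/scene0.png

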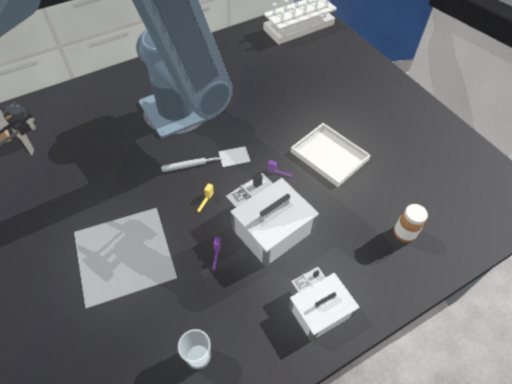

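View pics/side0.png

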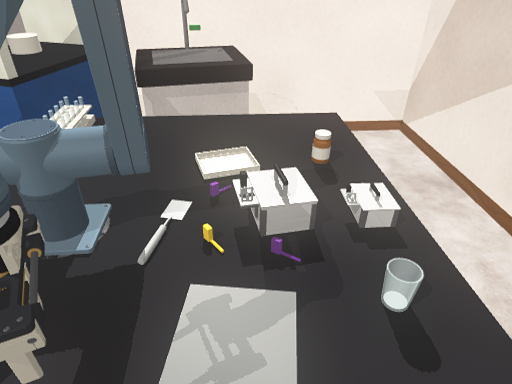

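The scene view shows the big case at about (275,218), with the hasp on the robot side. The black pin's grip is near (257,181), the tray near (330,154) and the mat near (124,255). Next I'll cast rays and move the wrist camera above the case.

```bash
cat > m1.py <<'E'
from bench import robot
from h import *
d=load("scene0"); s=load("side0")
def quad(d,box,lo,hi,z,n):
    x0,y0,x1,y1=box; im=d["img"][y0:y1,x0:x1]
    m=cv2.inRange(im,np.array(lo),np.array(hi)); 
    m=cv2.morphologyEx(m,cv2.MORPH_CLOSE,np.ones((9,9)))
    c=max(cv2.findContours(m,0,2)[0],key=cv2.contourArea)
    c=cv2.convexHull(c)
    P=np.array([plane(d,u+x0,v+y0,z)[:2] for u,v in c[:,0]],np.float32)
    print(n,cv2.minAreaRect(P))
quad(d,(60,200,185,310),[70]*3,[255]*3,4,"mat")
quad(d,(285,115,380,190),[90]*3,[255]*3,22,"tray")
def tri(a,b,n):
    e1,r1=ray(d,*a); e2,r2=ray(s,*b); r1/=np.linalg.norm(r1); r2/=np.linalg.norm(r2)
    t=np.linalg.lstsq(np.c_[r1,-r2],e2-e1,rcond=None)[0]; p,q=e1+t[0]*r1,e2+t[1]*r2
    print(n,(p+q)/2,np.linalg.norm(p-q))
tri((257,177),(243,174),"pin top")
tri((275,205),(281,181),"handle")
h=plane(d,275,205,131); print("handle@131",h)
print("pin@134",plane(d,257,178,134))
E
python3 m1.py; python3 - <<'E'
import sys; sys.path.insert(0,'.')
from h import *
from bench import robot
d=load("scene0")
p=plane(d,266,195,131)
for z in (420,400,360):
    try:
        robot.move_ptp([p[0]-40,p[1],z],[np.pi,0,np.pi/2]); break
    except robot.MotionError as e: print(e)
print(robot.current_tcp_pos(),robot.current_eef_rot(),robot.current_qpos(),robot.current_t())
snap(robot,"wrist","w0")
E
```

```text
mat ((436.1246337890625, -367.89532470703125), (385.46337890625, 337.4159851074219), 59.73954772949219)
tray ((450.8981018066406, 361.89324951171875), (341.16912841796875, 316.5273742675781), 59.74935531616211)
pin top [492.14606114  40.08670061 131.83961038] 1.319744881928869
handle [592.03999758  36.4012286  113.15766477] 14.35128801503237
handle@131 [594.56629098  34.19461251 131.        ]
pin@134 [495.81065575  37.85568458 134.        ]
[515.19739647  29.72191903 419.48270605] [-3.14063892e+00  1.13555335e-04  1.56926054e+00] [-1.58562574e-01  1.47035296e-01  1.14643340e+00 -2.71757286e-04
  1.84904818e+00 -1.57101256e-01] 2.475
```

View pics/w0.png

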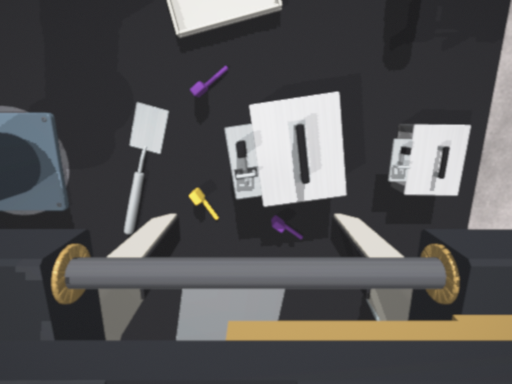

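The wrist view (right is +x, up is +y) shows the panel corners at about (250,103), (339,93), (346,195) and (264,207). The handle runs from (299,125) to (306,183), the pin grip is at about (241,150), and the staple is at (245,180). The case is turned by about 7°.

```bash
cat > m2.py <<'E'
from h import *
w=load("w0"); d=load("scene0")
def rect(d,box,lo,hi,z,n,close=1):
    x0,y0,x1,y1=box; im=d["img"][y0:y1,x0:x1]; g=im.max(2)
    m=((g>=lo)&(g<=hi)).astype(np.uint8); m=cv2.morphologyEx(m,cv2.MORPH_OPEN,np.ones((2,2)))
    if close>1: m=cv2.morphologyEx(m,cv2.MORPH_CLOSE,np.ones((close,close)))
    c=max(cv2.findContours(m,0,2)[0],key=cv2.contourArea)
    P=np.array([plane(d,u+x0,v+y0,z)[:2] for u,v in cv2.convexHull(c)[:,0]],np.float32)
    print(n,[np.round(k,1) for k in cv2.minAreaRect(P)],cv2.boundingRect(c),(x0,y0))
rect(w,(280,110,325,195),0,80,138,"handle")
rect(w,(232,135,252,163),0,80,136,"pin")
im=d["img"].max(2)
print("bench/mat/tray px",im[320,60],im[270,100],im[240,140],im[154,330],im[130,300])
c=[(250,103),(339,93),(346,195),(264,207)]
P=np.array([plane(w,*k,96)[:2] for k in c],np.float32);print(P,[np.round(k,1) for k in cv2.minAreaRect(P)])
rect(d,(60,200,185,310),85,255,4,"mat",9)
rect(d,(285,115,380,190),130,255,22,"tray",9)
E
python3 m2.py
python3 -c "
from h import *
b=cv2.resize(load('w0')['img'][85:215,220:360],None,fx=5,fy=4.5,interpolation=2);cv2.imwrite('pics/w0c.png',b)"
```

```text
handle [array([593.2,  32.9]), array([11.9, 94.9]), np.float64(7.8)] (17, 16, 13, 58) (280, 110)
pin [array([493.4,  41.3]), array([26.1, 13.1]), np.float64(89.9)] (6, 7, 9, 17) (232, 135)
bench/mat/tray px 71 165 165 254 92
[[506.28738  116.64441 ]
 [656.7671   132.53561 ]
 [681.90216  -46.318558]
 [531.1348   -69.13487 ]] [array([594.3,  33.9]), array([152.5, 187.4]), np.float64(7.6)]
mat [array([ 459.9, -363.8]), array([246.4, 257.4]), np.float64(80.0)] (14, 8, 105, 102) (60, 200)
tray [array([461.4, 335.1]), array([219.6, 189.3]), np.float64(13.4)] (7, 9, 80, 66) (285, 115)
```

View pics/w0c.png

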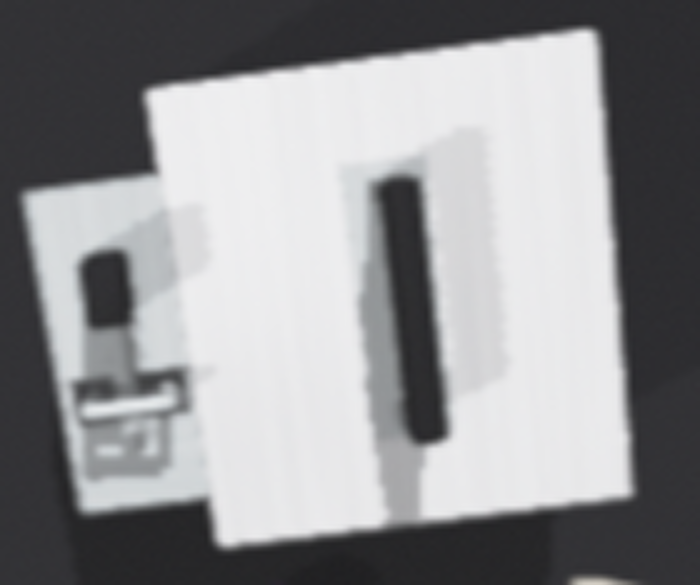

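Sizes agree with the text: panel 152×187, handle 12×95 and pin 13×26 mm. Yaw is about 0.134 rad. I'll grasp the pin now.

```bash
cat >> h.py <<'E'
Y=0.134
def down(y): return [np.pi,0,np.pi/2+y]
E
python3 - <<'E'
import sys; sys.path.insert(0,'.')
from h import *
from bench import robot
p=np.array([493.4,41.3]); u=np.array([-np.sin(Y),np.cos(Y)])
robot.move_ptp([*p,170],down(Y)); robot.move_gripper(0.55)
print("hit",robot.move_linear([*p,103],speed=60,f_stop=8), robot.current_tcp_pos())
robot.move_gripper(0)
print(robot.current_gripper_width()*93,robot.current_finger_force(),robot.current_contact_force())
if 12<robot.current_gripper_width()*93<20:
    t=np.array(robot.current_tcp_pos()); robot.move_linear([*p,t[2]+2],speed=30)
    print("pull",robot.move_linear([*(p+55*u),t[2]+2],speed=60,f_stop=10),robot.current_tcp_pos(),robot.current_gripper_width()*93)
    print(robot.current_contact_force(),robot.current_t())
snap(robot,"scene","s1")
im=load("s1")["img"][140:270,190:340]; cv2.imwrite('pics/s1c.png',cv2.resize(im,None,fx=4,fy=4))
E
```

```text
hit False [493.77897639  41.25400587 103.40356511]
15.950758903279661 29.737240970134735 [0.35176572 0.24762059 0.21070105]
pull False [486.13789926  95.6077905  105.00558014] 15.372564192080361
[-0.74317626 -0.53492776 -0.94333928] 7.5917
```

View pics/s1c.png

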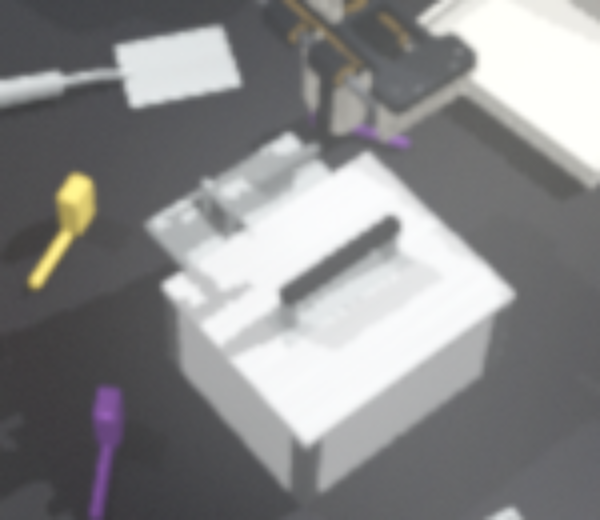

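The picture shows the gripper with the pin drawn clear of the staple at about (215,205) in the crop, and the lid unmoved. Next the pin goes into the tray.

```bash
python3 - <<'E'
import sys; sys.path.insert(0,'.')
from h import *
from bench import robot
T=np.array([461.4,335.1]); a=0.234; u=np.array([-np.sin(a),np.cos(a)]); g=T+25*u
t=np.array(robot.current_tcp_pos())
robot.move_linear([*t[:2],160],speed=150)
robot.move_linear([*T,160],speed=250)
robot.move_linear([*g,120],ori=down(a),speed=150)
print(robot.current_gripper_width()*93)
robot.move_linear([*g,40],speed=120)
print("touch",robot.move_linear([*g,13],speed=30,f_stop=3),robot.current_tcp_pos())
robot.move_gripper(0.45)
robot.move_linear([*g,160],speed=200); robot.sleep(.3)
robot.move_linear([*(T-120*u),300],speed=300)
snap(robot,"scene","s2"); snap(robot,"wrist","w2"); print(robot.current_t())
a=cv2.resize(load("s2")["img"][110:240,230:390],(640,520))
b=load("w2")["img"]; cv2.imwrite('pics/s2c.png',a)
E
```

```text
15.913896101230002
touch True [455.16007356 359.32072133  13.89605548]
14.125
```

View pics/s2c.png

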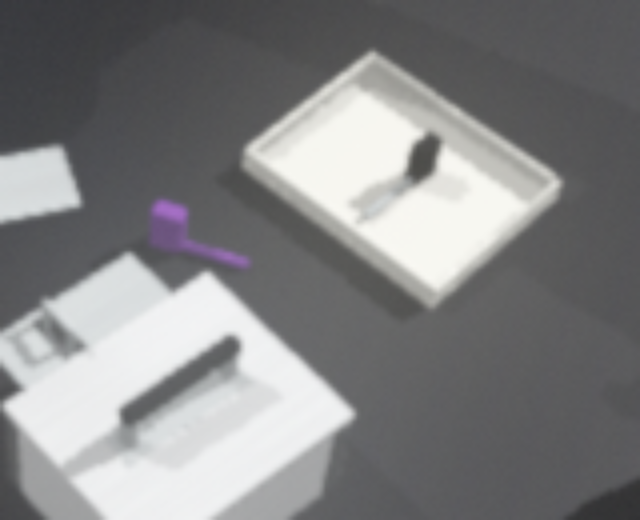

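The pin lies inside the tray, with its grip at about (424,157) in the crop, and the lid has not moved. Next I'll lift the lid.

```bash
python3 - <<'E'
import sys; sys.path.insert(0,'.')
from h import *
from bench import robot
H=np.array([593.2,32.9]); M=np.array([459.9,-363.8]); b=-0.17
robot.move_ptp([*H,180],down(Y)); robot.move_gripper(0.55)
print("hit",robot.move_linear([*H,112],speed=60,f_stop=8),robot.current_tcp_pos())
robot.move_gripper(0); print(robot.current_gripper_width()*93)
assert 10<robot.current_gripper_width()*93<18
robot.move_linear([*H,185],speed=60); print(robot.current_gripper_width()*93,robot.current_contact_force(),robot.current_ft_torque())
robot.move_linear([*M,185],ori=down(b),speed=150)
robot.sleep(.3)
robot.move_linear([*M,50],speed=80)
print("touch",robot.move_linear([*M,26],speed=20,f_stop=3),robot.current_tcp_pos(),robot.current_gripper_width()*93)
robot.move_gripper(0.5)
robot.move_linear([*M,200],speed=120)
robot.move_linear([M[0]-100,M[1]+150,350],speed=300)
snap(robot,"scene","s3"); print(robot.current_t())
E
```

```text
hit False [593.58862305  32.85471799 112.50814887]
13.070374737322567
13.209648984579523 [-0.34802316 -0.22252575 -4.16820776] [ 0.00706818 -0.10866697 -0.03049249]
touch True [ 459.89274368 -363.75292049   32.0054322 ] 12.984550462672184
28.075
```

View pics/s3.png

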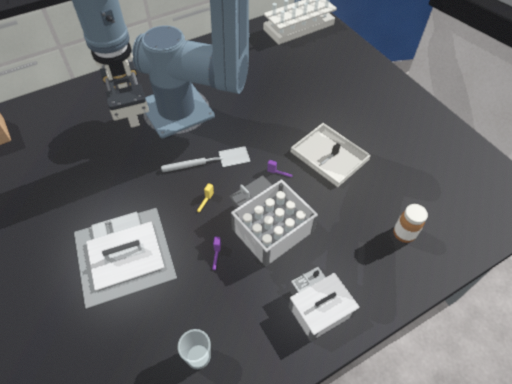

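The lid lies flat and centred on the mat at about (124,255), the pin is in the tray at about (336,149), and the arm is clear.

```bash
python3 -c "
from bench import robot
print(robot.hand_in())"
```

```text
the job is handed in; nothing more can be done
None
```

The job is handed in at about 28 s of robot time: the last pictures show the pin in the white tray and the lid flat and right way up in the middle of the grey mat, but `hand_in()` returned no verdict.

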